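Shift the solar tracker drive into the green slot

TASK

The lever on the solar tracker's drive unit is parked in the slot with the yellow tag. Push it with the fingertips through the H-shaped gate until it is fully home in the slot with the green tag, without shifting it into the red or blue slot on the way, without forcing it and without pulling its knob up. Leave the loose things lying around the unit where they are, and finish with the hand clear.

Things in the scene. Friction and masses are not known exactly. Their poses are not given: they have to be found in the camera images.
- drive: Green gear housing, 160 x 160 x 90 mm, fixed to the table, with a flat aluminium top plate 90 mm above it in which the H-gate is cut. A dark motor (68 mm across, top at 76 mm) reaches 175 mm from the origin on its +y side, a pulley (44 mm) 102 mm on its -y side. Origin on the table under the lever's pivot; the pivot is 20 mm above the table. Its axes turn with it about the vertical.
- gate_center (a point): Middle of the H-gate on the plate's top face. In the drive's axes: two slots along x, centred at y = +18 and -18 mm, 14 mm wide, from x = -26 to +26 mm, joined by one cross channel along y at x = 0, also 14 mm wide. The lever stick (10 mm thick) cannot cross the metal between. The four slot ends have the four tags; yellow is always at -x, +y.
- knob_center (a point): Centre of the black ball knob (36 mm) on the lever, 150 mm from the pivot along the stick: 170 mm above the table upright, 160 mm fully home. In the drive's axes it moves 41 mm in x from cross channel to slot end and stands at y = +36 or -36 mm in the columns, with some 4 mm of play. No spring: it stays where left; about 1 N at the knob moves it; firm stops at slot ends and channel walls.
- tilt_long (a joint): Lever tilt along the drive unit's x axis, rad: 0 in the cross channel (within 0.03), about +0.29 fully home in a slot on the +x side, -0.29 on the -x side.
- tilt_side (a joint): Lever tilt along the drive unit's y axis, rad: about +0.24 in the +y column, -0.24 in the -y column.
- knob (a joint): How far the knob is pulled up along the stick, m: 0 at rest, up to 0.015; a spring of about 8 N holds it down.
- yellow_top (a point): Centre of the top face of the yellow square tag (28 x 28 x 3 mm, its top 93 mm above the table) on the drive unit's top plate, at the closed end of one slot of the gate; the slot where the lever is parked at the start.
- green_top (a point): Centre of the top face of the green square tag (28 x 28 x 3 mm, its top 93 mm above the table) on the drive unit's top plate, at the closed end of one slot of the gate; which of the three slots other than the starting one carries it varies; with the lever fully home in this slot the ball knob's centre stands straight above this point (within about 5 mm), at 160 mm height.
- red_top (a point): Centre of the top face of the red square tag (28 x 28 x 3 mm, its top 93 mm above the table) on the drive unit's top plate, at the closed end of one slot of the gate; which of the three slots other than the starting one carries it varies; with the lever fully home in this slot the ball knob's centre stands straight above this point (within about 5 mm), at 160 mm height.
- blue_top (a point): Centre of the top face of the blue square tag (28 x 28 x 3 mm, its top 93 mm above the table) on the drive unit's top plate, at the closed end of one slot of the gate; which of the three slots other than the starting one carries it varies; with the lever fully home in this slot the ball knob's centre stands straight above this point (within about 5 mm), at 160 mm height.
- screw_jar: Loose clear jar with a white cap, 40 mm across, 55 mm tall, near the drive unit's right side (-y); bystander. Origin at the centre of its underside.
- screwdriver: Loose orange screwdriver, 160 mm long, lying on the robot's side of the drive unit; bystander. Origin under its middle.
- solder_reel: Loose blue reel, 52 mm across, 31 mm tall, beyond the drive unit; bystander. Origin at the centre of its underside.
- mug: Loose white mug, 80 mm across, 90 mm tall, left of the work; bystander. Origin at the centre of its underside.
- mini_panel: Loose flat solar cell panel, 110 x 80 x 6 mm, on the right; bystander. Origin at the centre of its underside.
- meter: Loose grey hand-held meter, 150 x 78 x 43 mm, on the left; bystander. Origin at the centre of its underside.
- wood_block: Loose bare wooden block, 50 x 140 x 35 mm, on the right; bystander. Origin at the centre of its underside.

How it is judged:
By the outcome, as a careful person would: the job done as asked, in the order asked, and still so for the second after the job is handed in, with the robot touching nothing.
It also fails if it takes over 58 s, if anything falls off the work surface, if the arm or the gripper's body presses on something with over 40 N, if the wrist force passes 120 N, or if a joint passes its speed limit or range.

ROBOT

A 6-joint arm with a two-finger parallel gripper is mounted at the origin on the work surface. World frame = base frame: x ahead of the robot, y to its left, z up, the work surface at z = 0. Lengths are in mm, angles in rad, forces in N, time in s.
With the tool pointing down it reaches from about 400 to 925 mm from the base axis. Payload 12.5 kg.
Tool frame: the origin (TCP) lies midway between the tips of the shut fingers; the grasp point (between the pads) lies 19 mm behind it; x points along the fingers, y is the direction in which the jaws open and shut, and the axes are right-handed (so a half turn about x gives the same grasp; the last joint's range is limited). The gripper opens to 95 mm and grips with 3 to 60 N. Pads are 20 mm wide; open, the fingers measure 119 mm over their backs; the gripper's body (75 mm by 180 mm) begins 59 mm behind the grasp point.
Start: joints at [1.055, 0.491, 1.559, -0, 1.092, -0.106], TCP at [249.002, 573.276, 214.661] pointing down, gripper open.
Joint ranges: [-3.1, 3.1], [-0.84, 2.19], [0.05, 2.79], [-1.13, 4.28], [0.06, 2.93], [-2.69, 2.69]. Speed limits (rad/s): [2.22, 2.22, 2.79, 3.14, 3.14, 3.14].

INTERFACE

Orientations are given as [roll, pitch, yaw] about the fixed x, y, z axes, in that order (R = Rz(yaw) Ry(pitch) Rx(roll)).
In Python, from cell import sensors, read_camera, get_calibration, order gives the robot as it stands. The module is installed in compiled form; this text tells all that it offers.
- The arm moves only by the tool servo_tool, never from a script. Its argument "steps" is text: rows parted by semicolons, each of 7 numbers parted by spaces: the shift along the tool's x, y, z in mm, then the turn, a rotation vector about the tool's x, y, z in rad, then the finger opening in mm, from 0 to 95.1. A call has exactly 8 rows; each row shifts and turns the pose as measured when the row begins, along the tool's axes as they then stand; what a row does not reach is not made up. A row lasts 1/10 s, in which the tool goes at most 50 mm and 8.59 degrees, less where a joint would pass 70% of its speed; a pose out of reach is approached as far as the arm can. A call is refused whole if a number of a shift passes 50 or a number of a turn 0.15, either way. A call with a gripper value outside its range is refused whole. The fingers move at their own pace and stop on an object; the grip force is fixed at half the most. Time passes only in rows, so rows that do not move let the fingers close, or fill a call up. It gives the time, the measured TCP pose, the force and the opening at its end, in the units of the state.
- sensors.state(): the state, without advancing time (a new reading comes with each control period).
- read_camera(name): name is "scene" or "side" or "wrist"; returns (picture, depth): 400x640x3 uint8, blue, green, red; 400x640 float32, mm along the optical axis (not along the pixel's ray), 0 where there is no reading.
- get_calibration(name): a dict with "mtx" (3x3 intrinsics, pixels), "R" (3x3) and "t" (3): a world point X has camera coordinates R X + t. Camera axes: x right, y down, z forward; pixel columns grow to the right and rows downward; lengths in mm; the calibration is good to about 2 mm. A picture is of the moment at which its call begins: read the wrist's pose just before it. get_calibration takes no time and is no camera call; for the wrist camera it gives the pose at the moment of the call.
- order.job_done(): hands the job in, once; it reports no verdict.
The state is a dict: "t": time; "joints": joint angles; "qvel": joint speeds; "tau": joint torques, N m; "eef_pos": TCP position; "tcp_rot": TCP orientation; "ft_force": force on the tool from outside, world axes, zero at the start; "moment": the same for the moment, N m; "opening": opening from 0.0 (shut) to 1.0 (fully open).
Only numpy, scipy, OpenCV 4.12 (cv2) and the standard library are available. Lean on these libraries where they do the work, as an engineer would, in place of code of your own. Each camera call takes 0.05 s, during which the arm holds its last target.

## Working session

There is one attempt and no reset: what is moved stays moved. The work goes in short steps, Python scripts to look and compute and a tool call to move; the robot and the scene stay as the last step left them, time stands still between calls to the robot, and variables do not carry over. Pictures are saved under pics/ and viewed, and the job is handed in when it is done.

Besides the shell and the picture viewer there is one more tool, called after "Request:" in YAML: its name, and indented under it one key for each argument. servo_tool: Moves the arm, as the interface text tells. Its arguments: {"type":"object","properties":{"steps":{"type":"string"}},"required":["steps"]}

```bash
mkdir -p pics
cat > h.py <<'E'
import numpy as np, cv2
from cell import sensors, read_camera, get_calibration, order
def snap(name,fn):
    cal=get_calibration(name); p,d=read_camera(name); cv2.imwrite('pics/'+fn+'.png',p); np.savez('pics/'+fn+'.npz',p=p,d=d,**cal); return p,d,cal
def w(fn,u,v,z=None):
    f=np.load('pics/'+fn+'.npz'); K,R,t=f['mtx'],np.array(f['R']),np.array(f['t']).ravel()
    ray=np.linalg.inv(K)@[u,v,1]
    if z is None:
        return R.T@(ray*f['d'][int(round(v)),int(round(u))]-t)
    c=-R.T@t; r=R.T@ray
    return c+r*(z-c[2])/r[2]
E
python3 - <<'E'
from h import *
snap('scene','s1');snap('side','d1')
print(sensors.state())
E
```

```text
{'t': 0.1, 'joints': array([ 1.05540673e+00,  4.91450017e-01,  1.55936029e+00, -2.11525140e-05,
        1.09169518e+00, -1.05582308e-01]), 'qvel': array([-3.80226725e-04, -1.57990015e-03, -1.28514450e-04,  9.12798923e-05,
        7.97654207e-04,  1.48998026e-03]), 'tau': array([ 2.06630917e-03, -6.13618326e+01, -2.58607221e+01,  6.93913177e-02,
        4.69730585e-02,  1.58746462e-05]), 'eef_pos': array([248.89454014, 573.08418699, 214.16050956]), 'tcp_rot': array([-1.6558279 ,  1.5698833 , -2.06562543]), 'ft_force': array([-0.41973939,  1.04494056, -0.2498846 ]), 'moment': array([-0.0271078 , -0.01071322,  0.00147778]), 'opening': 0.9975544394506495}
```

View pics/s1.png

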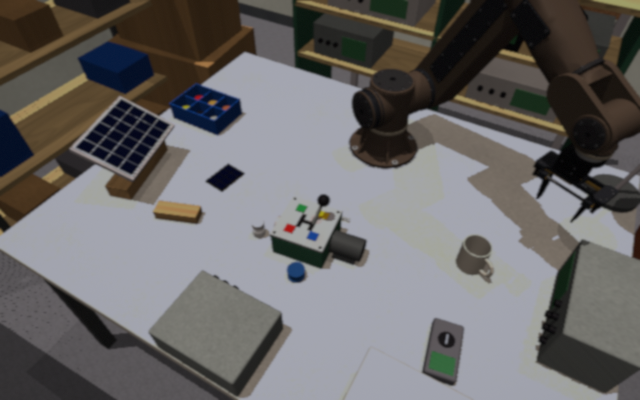

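View pics/d1.png

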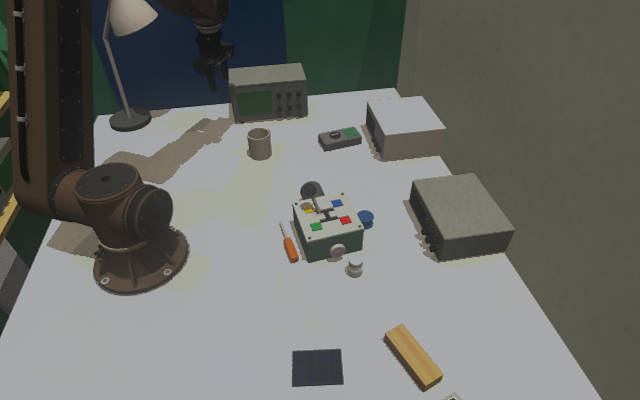

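Run:
```python
import cv2
a=cv2.imread('pics/s1.png')[180:290,230:380]; b=cv2.imread('pics/d1.png')[170:290,260:400]
cv2.imwrite('pics/s1c.png',cv2.resize(a,None,fx=5,fy=5,interpolation=cv2.INTER_CUBIC))
cv2.imwrite('pics/d1c.png',cv2.resize(b,None,fx=5,fy=5,interpolation=cv2.INTER_CUBIC)[:600])
```

```text
(no output)
```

View pics/s1c.png

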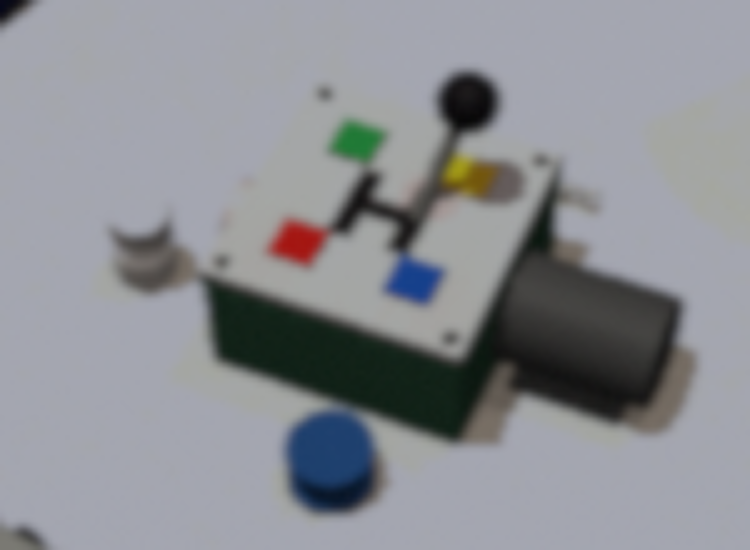

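View pics/d1c.png

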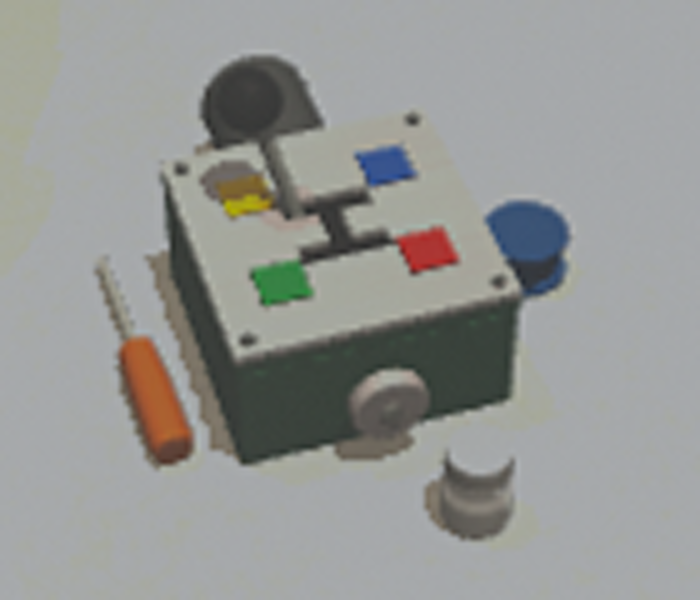

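Green sits at (-x,-y), red at (+x,-y), blue at (+x,+y). In the side crop the tags are at green (282,283), red (429,250) and blue (386,165). In the scene crop they are at green (358,141), red (299,242) and blue (414,280).

Run:
```python
from h import *
S=dict(g=(358,141),r=(299,242),b=(414,280),s1=(323,93),s2=(541,160),s3=(221,262),s4=(450,338))
D=dict(g=(282,283),r=(429,250),b=(386,165),s2=(180,169),s4=(413,119),s3=(499,282),s1=(247,341))
def px(c,o): return (o[0]+(c[0]+.5)/5-.5, o[1]+(c[1]+.5)/5-.5)
for k in S:
    z=93 if k in'grb' else 90
    a=w('s1',*px(S[k],(230,180)),z); b=w('d1',*px(D[k],(260,170)),z); print(k,a.round(1),b.round(1))
print('knob',w('s1',*px((468,101),(230,180)),160),w('d1',*px((250,100),(260,170)),160))
print('jar top',w('d1',*px((478,460),(260,170)),55), 'reel',w('d1',*px((528,232),(260,170)),31),'sd',w('d1',*px((100,260),(260,170)),5),w('d1',*px((175,445),(260,170)),15))
```

```text
g [488.2 -58.2  93. ] [484.3 -60.6  93. ]
r [570.3 -48.   93. ] [567.3 -50.6  93. ]
b [561.5  22.4  93. ] [558.1  21.5  93. ]
s1 [463.4 -98.   90. ] [459.7 -96.3  90. ]
s2 [445.4  41.7  90. ] [442.4  43.5  90. ]
s3 [602.3 -80.1  90. ] [599.7 -78.7  90. ]
s4 [584.5  58.5  90. ] [582.5  61.3  90. ]
knob [481.73934493  11.73040932 160.        ] [480.67351519  14.22203004 160.        ]
jar top [ 568.10060703 -168.8703885    55.        ] reel [643.58773969  14.6869503   31.        ] sd [391.66243426  65.14282614   5.        ] [417.46210078 -96.0341084   15.        ]
```

```bash
cat >> h.py <<'E'
from scipy.spatial.transform import Rotation as Ro
C=np.array([522.7,-18.6]);Y=0.125
def where():
    s=sensors.state();R=Ro.from_euler('xyz',s['tcp_rot']).as_matrix()
    e=s['eef_pos'];d=e[:2]-C;c,n=np.cos(Y),np.sin(Y)
    print('t%.2f drive xy (%.1f %.1f) z %.1f'%(s['t'],d[0]*c+d[1]*n,-d[0]*n+d[1]*c,e[2]),'tool z ang-Y %.3f'%(np.arctan2(R[1,2],R[0,2])-Y),'xdown',R[:,0].round(3),'F',(s['ft_force']).round(1),'op %.2f'%s['opening'])
    return s,R
def to(dx,dy,z):
    s,R=where();c,n=np.cos(Y),np.sin(Y)
    T=np.array([C[0]+dx*c-dy*n,C[1]+dx*n+dy*c,z]);v=R.T@(T-s['eef_pos'])
    Rt=np.array([[0,-n,c],[0,c,n],[-1,0,0]]);print('shift',v.round(1),'turn',Ro.from_matrix(R.T@Rt).as_rotvec().round(3))
E
python3 -c "
from h import *
to(-85,36,214)"
```

```text
t0.10 drive xy (-197.9 621.2) z 214.2 tool z ang-Y -0.535 xdown [-0.    -0.001 -1.   ] F [-0.4  1.  -0.2] op 1.00
shift [   0.5 -446.   395.4] turn [-0.535 -0.     0.001]
```

Request:
servo_tool:
  steps: "0 -33 30 -0.067 0 0 0;0 -36 27 -0.067 0 0 0;0 -38 24 -0.067 0 0 0;0 -40 20 -0.067 0 0 0;0 -41 18 -0.067 0 0 0;0 -42 15 -0.067 0 0 0;0 -43 12 -0.067 0 0 0;0 -44 10 -0.067 0 0 0"

```text
t: 0.9
eef_pos: [351.9, 221.3, 211.5]
tcp_rot: [-2.474, 1.567, -2.319]
ft_force: [1.5, -0.1, 0.1]
opening: 0.382
```

```bash
python3 -c "
from h import *
to(-85,36,214)"
```

```text
t0.90 drive xy (-139.6 259.3) z 211.5 tool z ang-Y 0.029 xdown [-0.002 -0.003 -1.   ] F [ 1.5 -0.1  0.1] op 0.38
shift [  -2.1 -224.8   48. ] turn [ 0.029 -0.003  0.002]
```

Request:
servo_tool:
  steps: "-1 -38 8 0.015 0 0 0;-1 -38 8 0.01 0 0 0;0 -38 8 0 0 0 0;0 -38 8 0 0 0 0;0 -36 8 0 0 0 0;0 -30 6 0 0 0 0;0 0 0 0 0 0 0;0 0 0 0 0 0 0"

```text
t: 1.7
eef_pos: [428.8, -2.2, 213.7]
tcp_rot: [-2.495, 1.567, -2.37]
ft_force: [-0.9, 0.5, -0.2]
opening: 0.003
```

```bash
python3 -c "
from h import *
to(-85,36,150)
snap('side','d2');snap('wrist','w2')
a=cv2.imread('pics/d2.png')[100:260,200:400];cv2.imwrite('pics/d2c.png',cv2.resize(a,None,fx=3.7,fy=3.7,interpolation=2))"
```

```text
t1.70 drive xy (-91.1 28.0) z 213.7 tool z ang-Y -0.000 xdown [-0.003 -0.003 -1.   ] F [-0.9  0.5 -0.2] op 0.00
shift [63.6  8.2  6.3] turn [-0.    -0.003  0.002]
```

View pics/d2c.png

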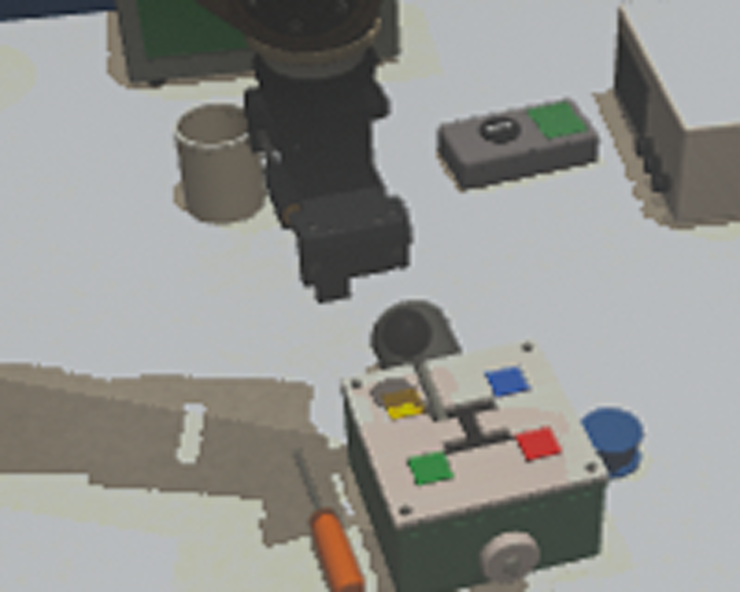

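View pics/w2.png

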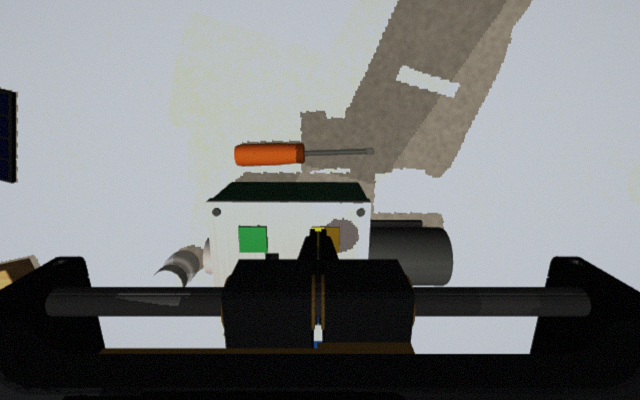

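The shut fingertips are at side-crop (332,298), clear of the knob at (403,330). I'm descending on the knob's -x side.

Request:
servo_tool:
  steps: "0 6 4 0 0 0 0;0 4 3 0 0 0 0;18 0 0 0 0 0 0;18 0 0 0 0 0 0;18 0 0 0 0 0 0;8 0 0 0 0 0 0;0 0 0 0 0 0 0;0 0 0 0 0 0 0"

```text
t: 2.6
eef_pos: [435.2, 16.9, 151.1]
tcp_rot: [-1.687, 1.568, -1.551]
ft_force: [0.5, -0.5, -0.0]
opening: 0.004
```

```bash
python3 -c "
from h import *
to(-69,36,150)"
```

```text
t2.60 drive xy (-82.3 46.2) z 151.1 tool z ang-Y 0.011 xdown [ 0.    -0.003 -1.   ] F [ 0.5 -0.5 -0. ] op 0.00
shift [  1.1 -10.3  13.2] turn [ 0.011 -0.     0.003]
```

Request:
servo_tool:
  steps: "0 -5 0 0 0 0 0;0 -5 0 0 0 0 0;0 0 0 0 0 0 0;0 0 3 0 0 0 0;0 0 3 0 0 0 0;0 0 3 0 0 0 0;0 0 0 0 0 0 0;0 0 0 0 0 0 0"

```text
t: 3.4
eef_pos: [447.7, 7.3, 153.4]
tcp_rot: [-0.802, 1.565, -0.666]
ft_force: [-0.9, -0.0, -0.0]
opening: 0.008
```

```bash
python3 -c "
from h import *
to(-69,36,150)"
```

```text
t3.40 drive xy (-71.2 35.1) z 153.4 tool z ang-Y 0.011 xdown [ 0.004 -0.003 -1.   ] F [-0.9 -0.  -0. ] op 0.01
shift [3.4 0.9 2.2] turn [0.011 0.004 0.004]
```

Request:
servo_tool:
  steps: "1 0 4 0 0 0 0;1 0 4 0 0 0 0;0 0 4 0 0 0 0;0 0 4 0 0 0 0;0 0 4 0 0 0 0;0 0 4 0 0 0 0;0 0 4 0 0 0 0;0 0 0 0 0 0 0"

```text
t: 4.2
eef_pos: [477.6, 11.6, 151.1]
tcp_rot: [-1.004, 1.566, -0.868]
ft_force: [-0.2, 0.1, 0.1]
opening: 0.003
```

```bash
cat > look.py <<'E'
import sys
from h import *
n=sys.argv[1]; to(*map(float,sys.argv[2:5]))
snap('scene','s'+n);snap('side','d'+n)
a=cv2.imread('pics/s%s.png'%n)[190:260,270:360];b=cv2.imread('pics/d%s.png'%n)[150:250,280:390]
cv2.imwrite('pics/c%s.png'%n,np.hstack([cv2.resize(a,(400,311),interpolation=2),cv2.resize(b,(342,311),interpolation=2)]))
E
python3 look.py 3 -28 36 152
```

```text
t4.20 drive xy (-41.0 35.6) z 151.1 tool z ang-Y 0.011 xdown [ 0.003 -0.003 -1.   ] F [-0.2  0.1  0.1] op 0.00
shift [-0.9  0.3 13. ] turn [0.011 0.002 0.004]
```

View pics/c3.png

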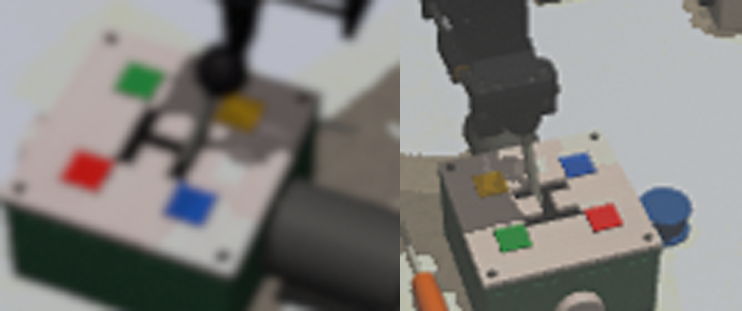

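```bash
cat > k.py <<'E'
import sys
from h import *
# crop px in c image (scene part) -> drive xy at height z
n,u,v,z=sys.argv[1],*map(float,sys.argv[2:5])
p=w('s'+n,270+(u+.5)/400*90-.5,190+(v+.5)/311*70-.5,z)
d=p[:2]-C;c,s=np.cos(Y),np.sin(Y);print('knob drive',(d[0]*c+d[1]*s).round(1),(-d[0]*s+d[1]*c).round(1))
if len(sys.argv)>5:
    u,v=map(float,sys.argv[5:7]);p=w('d'+n,280+(u-400+.5)/342*110-.5,150+(v+.5)/311*100-.5,z)
    d=p[:2]-C;print('knob side',(d[0]*c+d[1]*s).round(1),(-d[0]*s+d[1]*c).round(1))
E
python3 k.py 3 222 70 166 502 123
```

```text
knob drive -8.7 35.7
knob side -31.6 30.1
```

```bash
python3 -c "
from h import *
a=cv2.imread('pics/d3.png')[160:230,290:360]
b=cv2.imread('pics/s3.png')[180:230,290:360]
cv2.imwrite('pics/e3.png',np.hstack([cv2.resize(cv2.convertScaleAbs(x,alpha=2,beta=20),(s,400),interpolation=2) for x,s in ((a,400),(b,400))]))"
```

```text
(no output)
```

View pics/e3.png

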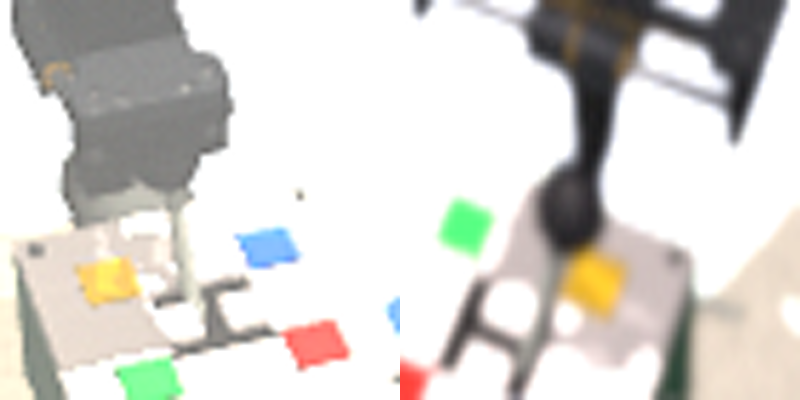

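The knob is at scene-crop (222,70), about 10 mm short of the cross channel. Next is a short push.

Request:
servo_tool:
  steps: "0 0 2 0 0 0 0;0 0 2 0 0 0 0;0 0 2 0 0 0 0;0 0 2 0 0 0 0;0 0 2 0 0 0 0;0 0 0 0 0 0 0;0 0 0 0 0 0 0;0 0 0 0 0 0 0"

```text
t: 5.1
eef_pos: [487.6, 13.0, 151.1]
tcp_rot: [-1.06, 1.567, -0.924]
ft_force: [-1.5, -0.0, 0.2]
opening: 0.004
```

```bash
python3 look.py 4 -30 36 152
```

```text
t5.10 drive xy (-30.9 35.8) z 151.1 tool z ang-Y 0.011 xdown [ 0.003 -0.003 -1.   ] F [-1.5 -0.   0.2] op 0.00
shift [-0.9  0.2  0.9] turn [0.011 0.002 0.004]
```

View pics/c4.png

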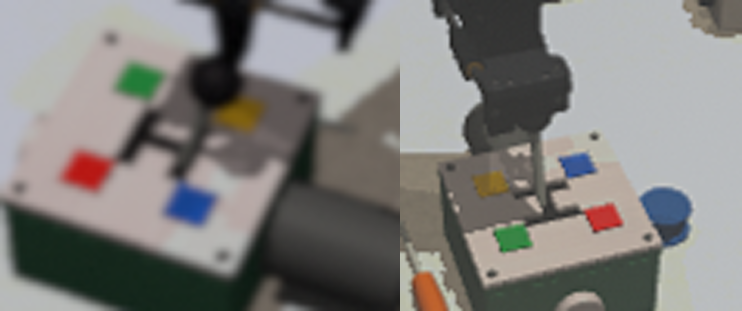

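```bash
python3 k.py 4 216 81 168;  python3 -c "
from h import *
a=cv2.imread('pics/d4.png')[185:225,300:350]
b=cv2.imread('pics/s4.png')[195:235,290:330]
cv2.imwrite('pics/e4.png',np.hstack([cv2.resize(cv2.convertScaleAbs(x,alpha=1.5,beta=20),(s,400),interpolation=2) for x,s in ((a,400),(b,400))]))"
```

```text
knob drive 2.7 36.3
```

View pics/e4.png

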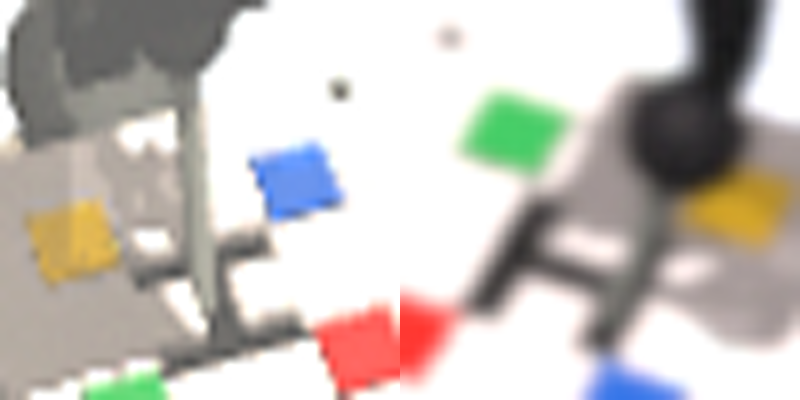

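Knob near x≈+1, y≈36, so the stick is at the cross channel. I'm going around to its +y side.

Request:
servo_tool:
  steps: "0 0 -10 0 0 0 0;0 0 -15 0 0 0 0;0 15 -5 0 0 0 0;0 15 0 0 0 0 0;0 14 5 0 0 0 0;0 0 20 0 0 0 0;0 0 20 0 0 0 0;0 0 10 0 0 0 0"

```text
t: 6.0
eef_pos: [502.0, 64.7, 151.5]
tcp_rot: [-0.89, 1.567, -0.755]
ft_force: [-0.0, 0.5, -0.1]
opening: 0.002
```

```bash
python3 look.py 5 0 74 152
```

```text
t6.00 drive xy (-10.1 85.2) z 151.5 tool z ang-Y 0.010 xdown [ 0.003 -0.003 -1.   ] F [-0.   0.5 -0.1] op 0.00
shift [ -0.4 -11.3  10. ] turn [0.01  0.003 0.003]
```

View pics/c5.png

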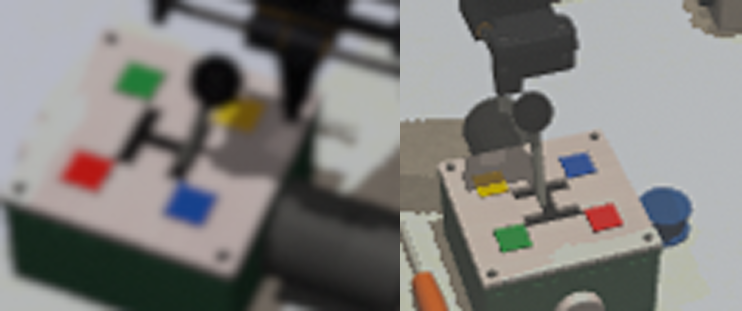

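```bash
python3 k.py 5 215 80 166 533 113
```

```text
knob drive 0.5 34.8
knob side -2.1 34.7
```

Request:
servo_tool:
  steps: "0 0 5 0 0 0 0;0 0 5 0 0 0 0;0 0 0 0 0 0 0;0 0 0 0 0 0 0;0 -4 0 0 0 0 0;0 -4 0 0 0 0 0;0 0 0 0 0 0 0;0 0 0 0 0 0 0"

```text
t: 6.9
eef_pos: [510.8, 56.7, 151.3]
tcp_rot: [-1.5, 1.568, -1.367]
ft_force: [-0.0, -0.0, 0.4]
opening: 0.001
```

```bash
python3 -c "
from h import *
to(0,36,152)"
```

```text
t6.90 drive xy (-2.4 76.2) z 151.3 tool z ang-Y 0.009 xdown [ 0.001 -0.003 -1.   ] F [-0.  -0.   0.4] op 0.00
shift [ -0.6 -40.2   2.1] turn [0.009 0.    0.003]
```

Request:
servo_tool:
  steps: "0 -4 1 0 0 0 0;0 -4 1 0 0 0 0;0 -4 0 0 0 0 0;0 -4 0 0 0 0 0;0 -4 0 0 0 0 0;0 -4 0 0 0 0 0;0 -4 0 0 0 0 0;0 0 0 0 0 0 0"

```text
t: 7.7
eef_pos: [517.1, 26.9, 151.6]
tcp_rot: [-1.258, 1.568, -1.124]
ft_force: [-0.6, -0.1, -0.1]
opening: 0.001
```

```bash
python3 look.py 6 0 -6 152
```

```text
t7.70 drive xy (0.1 45.8) z 151.6 tool z ang-Y 0.008 xdown [ 0.001 -0.002 -1.   ] F [-0.6 -0.1 -0.1] op 0.00
shift [ -0.2 -51.8  -0.6] turn [0.008 0.001 0.002]
```

View pics/c6.png

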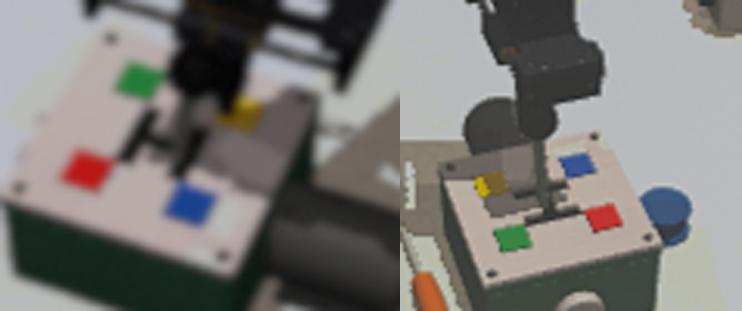

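The lever is entering the cross channel (scene-crop stick at (180,125)) and forces are near zero. I'll keep pushing.

Request:
servo_tool:
  steps: "0 -4 0 0 0 0 0;0 -4 0 0 0 0 0;0 -4 0 0 0 0 0;0 -4 0 0 0 0 0;0 -4 0 0 0 0 0;0 -4 0 0 0 0 0;0 -4 0 0 0 0 0;0 -4 0 0 0 0 0"

```text
t: 8.6
eef_pos: [521.5, -6.8, 151.7]
tcp_rot: [-1.372, 1.568, -1.237]
ft_force: [-0.1, 0.9, 0.3]
opening: 0.007
```

```bash
python3 look.py 7 0 -6 152
```

```text
t8.60 drive xy (0.3 11.9) z 151.7 tool z ang-Y 0.009 xdown [ 0.001 -0.002 -1.   ] F [-0.1  0.9  0.3] op 0.01
shift [ -0.3 -17.9  -0.5] turn [0.009 0.001 0.002]
```

View pics/c7.png

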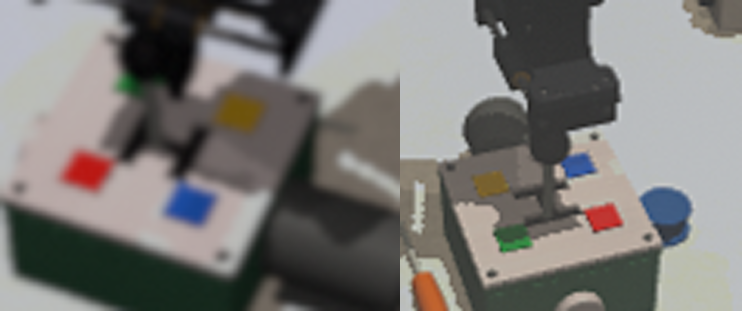

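Request:
servo_tool:
  steps: "0 -3 0 0 0 0 0;0 -3 0 0 0 0 0;0 -3 0 0 0 0 0;0 -2 0 0 0 0 0;0 -2 0 0 0 0 0;0 -2 0 0 0 0 0;0 0 0 0 0 0 0;0 0 0 0 0 0 0"

```text
t: 9.5
eef_pos: [523.5, -23.0, 151.4]
tcp_rot: [-1.661, 1.568, -1.527]
ft_force: [0.0, 1.3, -0.8]
opening: 0.005
```

```bash
python3 look.py 8 0 -6 152
```

```text
t9.50 drive xy (0.3 -4.5) z 151.4 tool z ang-Y 0.009 xdown [ 0.    -0.002 -1.   ] F [ 0.   1.3 -0.8] op 0.00
shift [-0.6 -1.5 -0.3] turn [ 0.009 -0.     0.002]
```

View pics/c8.png

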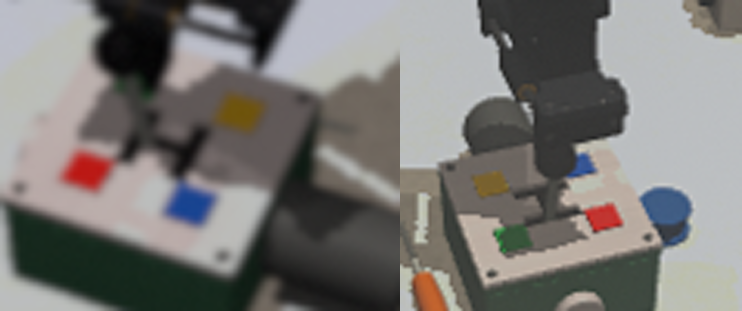

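```bash
python3 k.py 8 124 50 168 557 158;  python3 -c "
from h import *
a=cv2.imread('pics/d8.png')[180:230,305:355]
b=cv2.imread('pics/s8.png')[190:235,285:330]
cv2.imwrite('pics/e8.png',np.hstack([cv2.resize(cv2.convertScaleAbs(x,alpha=2,beta=30),(s,400),interpolation=2) for x,s in ((a,400),(b,400))]))"
```

```text
knob drive 0.8 -26.3
knob side -1.2 -29.8
```

View pics/e8.png

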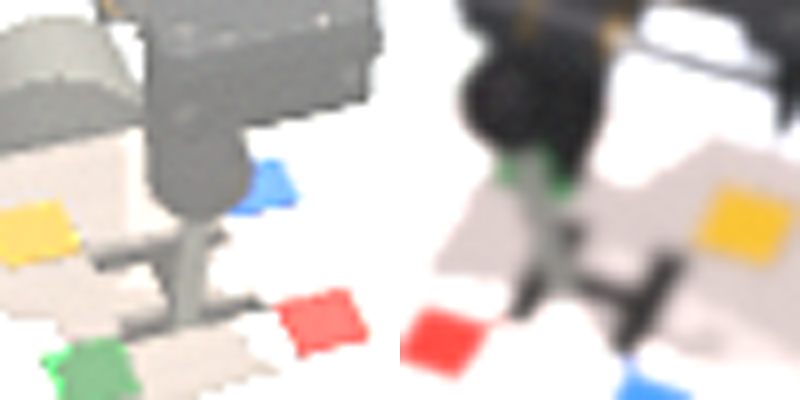

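Request:
servo_tool:
  steps: "0 -2 0 0 0 0 0;0 -2 0 0 0 0 0;0 -2 0 0 0 0 0;0 -1 0 0 0 0 0;0 0 0 0 0 0 0;0 0 0 0 0 0 0;0 0 0 0 0 0 0;0 0 0 0 0 0 0"

```text
t: 10.4
eef_pos: [524.4, -30.3, 151.3]
tcp_rot: [-1.743, 1.569, -1.609]
ft_force: [0.4, 0.8, -0.4]
opening: 0.008
```

```bash
python3 look.py 9 0 -13 152;  python3 -c "
from h import *
a=cv2.imread('pics/d9.png')[180:230,305:355]
b=cv2.imread('pics/s9.png')[190:235,285:330]
cv2.imwrite('pics/e9.png',np.hstack([cv2.resize(cv2.convertScaleAbs(x,alpha=2,beta=30),(s,400),interpolation=2) for x,s in ((a,400),(b,400))]))"
```

```text
t10.40 drive xy (0.3 -11.9) z 151.3 tool z ang-Y 0.009 xdown [-0.    -0.002 -1.   ] F [ 0.4  0.8 -0.4] op 0.01
shift [-0.7 -1.1 -0.3] turn [ 0.009 -0.     0.002]
```

View pics/e9.png

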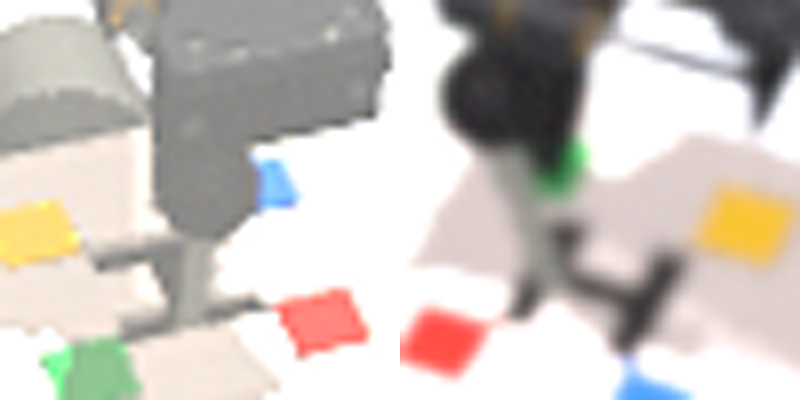

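```bash
python3 k.py 9 109 47.6 166 558.6 166
```

```text
knob drive 0.9 -36.6
knob side -2.3 -37.5
```

Request:
servo_tool:
  steps: "0 -2 0 0 0 0 0;0 -1 0 0 0 0 0;0 0 0 0 0 0 0;0 0 0 0 0 0 0;0 0 0 0 0 0 0;0 0 0 0 0 0 0;0 0 0 0 0 0 0;0 0 0 0 0 0 0"

```text
t: 11.3
eef_pos: [524.8, -33.5, 151.3]
tcp_rot: [-1.781, 1.569, -1.646]
ft_force: [0.1, 1.8, -0.7]
opening: 0.004
```

```bash
python3 -c "
from h import *
to(0,-13,152)"
```

```text
t11.30 drive xy (0.2 -15.1) z 151.3 tool z ang-Y 0.009 xdown [-0.    -0.002 -1.   ] F [ 0.1  1.8 -0.7] op 0.00
shift [-0.7  2.1 -0.2] turn [ 0.009 -0.     0.002]
```

Request:
servo_tool:
  steps: "0 10 0 0 0 0 0;0 15 0 0 0 0 0;0 5 10 0 0 0 0;0 0 20 0 0 0 0;0 0 20 0 0 0 0;0 0 8 0 0 0 0;0 -5 0 0 0 0 0;0 -5 0 0 0 0 0"

```text
t: 12.1
eef_pos: [582.5, 0.3, 151.5]
tcp_rot: [-1.509, 1.568, -1.371]
ft_force: [-0.6, -0.3, 0.2]
opening: 0.008
```

```bash
python3 look.py 10 52 -37 152
```

```text
t12.10 drive xy (61.6 11.3) z 151.5 tool z ang-Y 0.013 xdown [ 0.001 -0.003 -1.   ] F [-0.6 -0.3  0.2] op 0.01
shift [ -0.4 -48.1 -10.3] turn [0.013 0.    0.003]
```

View pics/c10.png

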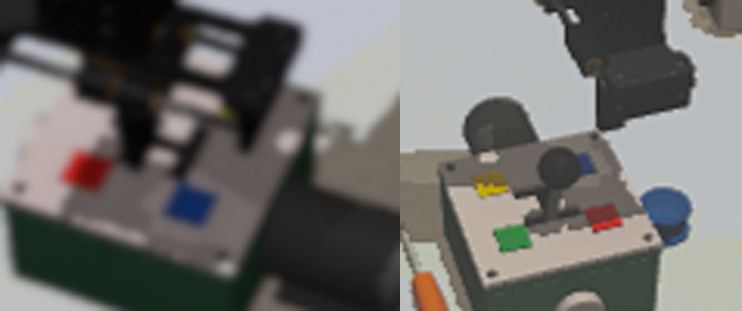

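The knob is at side-crop (560,166), in the -y column at x≈0. I'm moving the fingertips to its +x side.

```bash
python3 k.py 10 0 0 166 560 167
```

```text
knob drive -9.8 -117.9
knob side -1.6 -39.1
```

Request:
servo_tool:
  steps: "0 -10 -2 0 0 0 0;0 -12 -2 0 0 0 0;0 -12 -2 0 0 0 0;0 -9 -1 0 0 0 0;0 -3 0 0 0 0 0;0 0 0 0 0 0 0;0 0 -3 0 0 0 0;0 0 -3 0 0 0 0"

```text
t: 13.0
eef_pos: [574.1, -53.6, 152.1]
tcp_rot: [-1.479, 1.568, -1.345]
ft_force: [0.1, -0.1, -0.6]
opening: 0.006
```

```bash
python3 -c "
from h import *
to(-10,-37,152)"
```

```text
t13.00 drive xy (46.6 -41.1) z 152.1 tool z ang-Y 0.009 xdown [ 0.001 -0.003 -1.   ] F [ 0.1 -0.1 -0.6] op 0.01
shift [  0.1   4.6 -56.6] turn [0.009 0.    0.003]
```

Request:
servo_tool:
  steps: "0 1 -4 0 0 0 0;0 1 -4 0 0 0 0;0 1 -4 0 0 0 0;0 0 -5 0 0 0 0;0 0 -5 0 0 0 0;0 0 -5 0 0 0 0;0 0 -5 0 0 0 0;0 0 -5 0 0 0 0"

```text
t: 13.8
eef_pos: [534.0, -54.5, 152.6]
tcp_rot: [-1.043, 1.567, -0.907]
ft_force: [1.0, 0.9, -0.5]
opening: 0.005
```

```bash
python3 look.py 11 -10 -37 152
```

```text
t13.80 drive xy (6.7 -37.1) z 152.6 tool z ang-Y 0.011 xdown [ 0.002 -0.003 -1.   ] F [ 1.   0.9 -0.5] op 0.01
shift [  0.5   0.2 -16.7] turn [0.011 0.002 0.003]
```

View pics/c11.png

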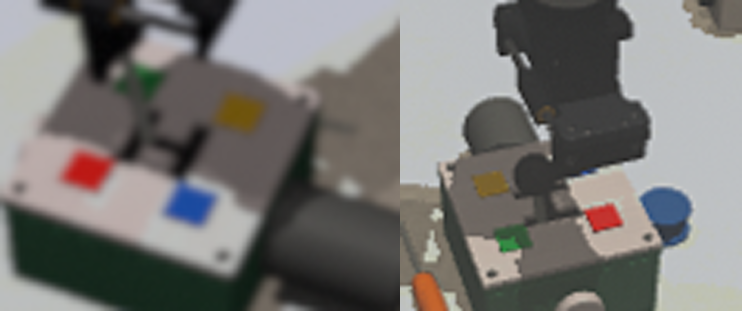

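The knob is moving toward green, now at side-crop (533,173). I'll continue slowly.

Request:
servo_tool:
  steps: "0 0 -3 0 0 0 0;0 0 -3 0 0 0 0;0 0 -3 0 0 0 0;0 0 -2 0 0 0 0;0 0 -2 0 0 0 0;0 0 0 0 0 0 0;0 0 0 0 0 0 0;0 0 0 0 0 0 0"

```text
t: 14.7
eef_pos: [519.8, -56.6, 152.3]
tcp_rot: [-1.298, 1.568, -1.163]
ft_force: [0.1, 0.4, -0.7]
opening: 0.007
```

```bash
python3 look.py 12 -10 -37 152
```

```text
t14.70 drive xy (-7.6 -37.3) z 152.3 tool z ang-Y 0.010 xdown [ 0.001 -0.003 -1.   ] F [ 0.1  0.4 -0.7] op 0.01
shift [ 0.3  0.3 -2.4] turn [0.01  0.001 0.003]
```

View pics/c12.png

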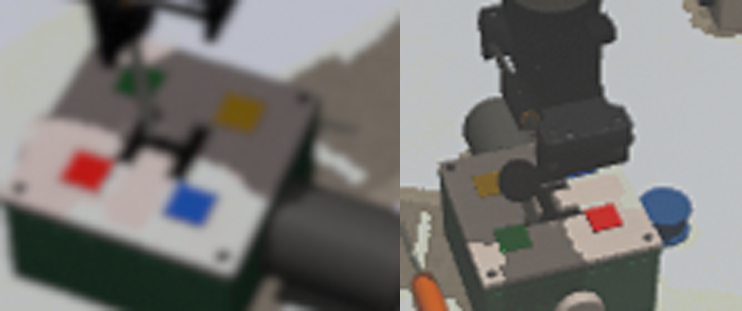

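```bash
python3 k.py 12 0 0 162 519 180
```

```text
knob drive -13.1 -119.9
knob side -37.4 -39.6
```

Request:
servo_tool:
  steps: "0 0 -1 0 0 0 0;0 0 -1 0 0 0 0;0 0 -1 0 0 0 0;0 0 -1 0 0 0 0;0 0 0 0 0 0 0;0 0 0 0 0 0 0;0 0 0 0 0 0 0;0 0 0 0 0 0 0"

```text
t: 15.6
eef_pos: [515.7, -57.1, 152.2]
tcp_rot: [-1.239, 1.568, -1.104]
ft_force: [0.9, -0.4, -0.2]
opening: 0.007
```

```bash
python3 -c "
from h import *
to(-14,-37,152)"
```

```text
t15.60 drive xy (-11.8 -37.3) z 152.2 tool z ang-Y 0.011 xdown [ 0.001 -0.003 -1.   ] F [ 0.9 -0.4 -0.2] op 0.01
shift [ 0.2  0.4 -2.2] turn [0.011 0.001 0.003]
```

Request:
servo_tool:
  steps: "0 0 -1 0 0 0 0;0 0 -1 0 0 0 0;0 0 0 0 0 0 0;0 0 0 0 0 0 0;0 0 0 0 0 0 0;0 0 0 0 0 0 0;0 0 0 0 0 0 0;0 0 0 0 0 0 0"

```text
t: 16.4
eef_pos: [513.7, -57.4, 152.2]
tcp_rot: [-1.118, 1.568, -0.982]
ft_force: [0.6, -0.1, -0.3]
opening: 0.006
```

```bash
python3 look.py 13 -14 -37 152
```

```text
t16.40 drive xy (-13.7 -37.4) z 152.2 tool z ang-Y 0.011 xdown [ 0.002 -0.003 -1.   ] F [ 0.6 -0.1 -0.3] op 0.01
shift [ 0.2  0.4 -0.3] turn [0.011 0.001 0.003]
```

View pics/c13.png

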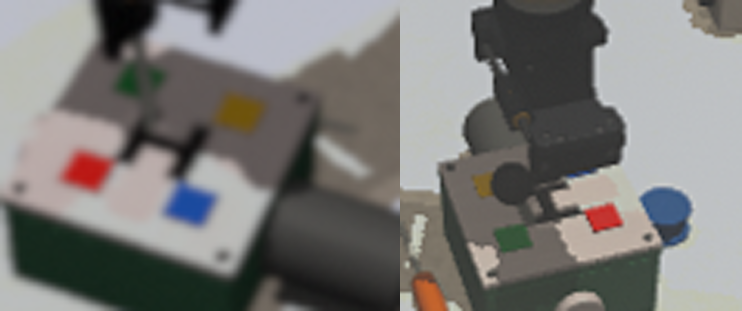

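```bash
python3 k.py 13 0 0 160 512 184
```

```text
knob drive -14.8 -120.9
knob side -43.7 -40.4
```

Request:
servo_tool:
  steps: "0 0 -1 0 0 0 0;0 0 -1 0 0 0 0;0 0 0 0 0 0 0;0 0 0 0 0 0 0;0 0 0 0 0 0 0;0 0 0 0 0 0 0;0 0 0 0 0 0 0;0 0 0 0 0 0 0"

```text
t: 17.3
eef_pos: [512.9, -57.5, 152.2]
tcp_rot: [-0.603, 1.565, -0.468]
ft_force: [2.8, 0.8, -1.8]
opening: 0.005
```

```bash
python3 -c "
from h import *
to(-14,-37,152)"
```

```text
t17.30 drive xy (-14.6 -37.4) z 152.2 tool z ang-Y 0.010 xdown [ 0.005 -0.002 -1.   ] F [ 2.8  0.8 -1.8] op 0.01
shift [0.2 0.4 0.6] turn [0.01  0.004 0.003]
```

Motion is now stalling with force rising, which fits the stop. One more gentle nudge to confirm.

Request:
servo_tool:
  steps: "0 0 -1 0 0 0 0;0 0 -1 0 0 0 0;0 0 -1 0 0 0 0;0 0 0 0 0 0 0;0 0 0 0 0 0 0;0 0 0 0 0 0 0;0 0 0 0 0 0 0;0 0 0 0 0 0 0"

```text
t: 18.1
eef_pos: [512.6, -57.8, 152.7]
tcp_rot: [-0.342, 1.558, -0.208]
ft_force: [3.4, 2.1, -1.5]
opening: 0.005
```

```bash
python3 -c "
from h import *
to(-14,-37,152)"
```

```text
t18.10 drive xy (-14.9 -37.7) z 152.7 tool z ang-Y 0.010 xdown [ 0.012 -0.003 -1.   ] F [ 3.4  2.1 -1.5] op 0.00
shift [0.7 0.7 0.9] turn [0.01  0.012 0.004]
```

Firm stop confirmed: it moved 0.3 mm of the 3 mm commanded. I'm backing off along +x, then up.

Request:
servo_tool:
  steps: "0 0 6 0 0 0 0;0 0 12 0 0 0 0;0 0 20 0 0 0 0;0 0 20 0 0 0 0;-20 0 5 0 0 0 0;-30 0 0 0 0 0 0;-30 0 0 0 0 0 0;-20 0 0 0 0 0 0"

```text
t: 18.9
eef_pos: [577.8, -48.2, 253.1]
tcp_rot: [-2.542, 1.568, -2.407]
ft_force: [-0.2, -0.3, -0.1]
opening: 0.003
```

Request:
servo_tool:
  steps: "0 20 20 0 0 0 0;0 30 20 0 0 0 0;0 40 10 0 0 0 0;0 40 0 0 0 0 0;0 40 0 0 0 0 0;0 30 0 0 0 0 0;0 0 0 0 0 0 0;0 0 0 0 0 0 0"

```text
t: 19.7
eef_pos: [605.6, 165.0, 255.4]
tcp_rot: [-1.975, 1.565, -1.841]
ft_force: [0.2, -1.5, -0.5]
opening: 0.005
```

```bash
python3 look.py 14 0 0 152
```

```text
t19.70 drive xy (105.2 171.8) z 255.4 tool z ang-Y 0.008 xdown [-0.002 -0.005 -1.   ] F [ 0.2 -1.5 -0.5] op 0.00
shift [ 104.5 -170.4 -106.4] turn [ 0.008 -0.002  0.005]
```

View pics/c14.png

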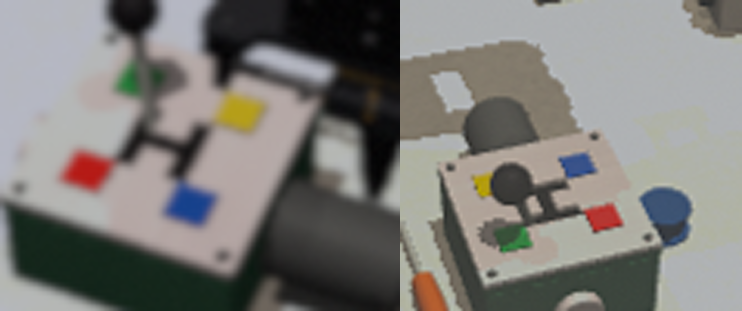

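View pics/d14.png

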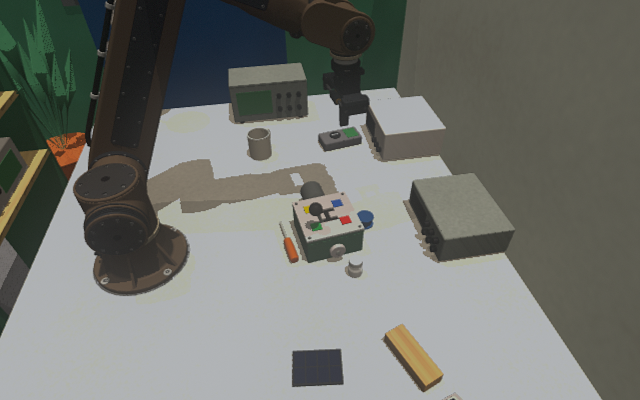

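```bash
python3 k.py 14 133 9 160 512 184.5; python3 -c "
from h import *
print(order.job_done())"
```

```text
knob drive -40.2 -38.7
knob side -43.9 -41.0
the job is handed in; nothing more can be done
None
```

The lever is home in the green slot (-x, -y), the hand is clear, and the job is handed in at about 20 s of the 58 s limit.

- **Path:** I pushed it with shut fingertips in three moves: +x out of yellow to the cross channel, -y across, then -x into green. At the crossing it stayed within about 3 mm of the channel centre, so it never entered the red or blue slot.
- **Home check:** At the end stop the lever moved only 0.3 mm of a 3 mm commanded push. After the hand withdrew, the two cameras put the knob at (-40, -39) and (-44, -41) mm in the drive's axes, against about (-41, -36) expected. The cameras disagree by about 4 mm in x. The y readings are 3–5 mm outside nominal, roughly the stated play plus the calibration error.
- **Forces:** The wrist force stayed under about 5 N in every end-of-move reading. The force between those readings was not recorded.
- **Surroundings:** In the final side picture the loose things look to be where they were. I compared them by eye and did not measure them. The lift of the knob was not measured either.

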